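# Sort the baking leftovers into the roll-top box

### The arm

A 6-joint arm with a two-finger parallel gripper is mounted at the origin on a cart in front of the work surface, level with it; the furniture and walls round the work are solid. World frame = base frame: x ahead of the robot, y to its left, z up, the work surface at z = 0. Lengths are in m, angles in degrees, forces in N, time in s.
With the tool pointing down it reaches from about 0.4 to 0.825 m from the base axis. Payload 7 kg.
Tool frame: the origin (TCP) lies midway between the tips of the shut fingers; the grasp point (between the pads) lies 19 mm behind it; z points along the fingers, y is the line along which they close (so a half turn about z gives the same grasp; the last joint's range is limited). The gripper opens to 88 mm and grips with 3 to 60 N. Pads are 19 mm wide; open, the fingers measure 130 mm over their backs; the gripper's body (78 mm by 193 mm) begins 47 mm behind the grasp point.
Start: joints at [81.881, 20.546, 0.682, 0, -70.136, -16.507], TCP at [0.281, 0.614, 0.227] pointing down, gripper open.
Joint ranges: [-176.03, 176.03], [-82.01, 121.73], [-58.28, 71.71], [-173.87, 95.51], [-174.79, -0.11], [-173.66, 173.66]. Speed limits (degrees/s): [136.94, 136.94, 172.46, 180, 180, 180].

### API

Orientations are given as [roll, pitch, yaw] about the fixed x, y, z axes, in that order (R = Rz(yaw) Ry(pitch) Rx(roll)).
In Python, from plant import telemetry, viewer, workorder gives the robot as it stands. The module is installed in compiled form; this text tells all that it offers.
- The arm moves only by the tool carry_out, never from a script. Its argument "rows" is a list of rows, each a list of 6 numbers: the shift along the tool's x, y, z in m, then the turn, a rotation vector about the tool's x, y, z in rad. In form: [[tx, ty, tz, ax, ay, az], ...]. A call has 1 to 8 rows; each row is the pose to reach, as a shift and turn from the pose commanded when the call began, along the tool's axes at that moment; what a row does not reach only later rows make up. A row lasts 1/8 s, in which the tool goes at most 62.5 mm and 10.7 degrees, less where a joint would pass 70% of its speed; a pose out of reach is approached as far as the arm can. A call with a gripper value outside its range is refused whole. "grip" is the gripper's target within -1 to 1 (fully open at 1, half-way at 0, shut at -1), set as the call begins (left out, the last holds). The fingers move at their own pace and stop on an object; the grip force is fixed at half the most. Time passes only in rows, so rows that repeat a pose let the fingers close. It gives the time, the measured TCP pose, the force, the opening and the grip force at its end, in the units of the state.
- telemetry.get_obs(): the state, without advancing time (a new reading comes with each control period).
- viewer.snapshot(name): name is "scene" or "top"; returns the picture (400x640x3 uint8, red, green, blue); there is no depth.
- viewer.camera_info(name): a dict with "intrinsics" (3x3 intrinsics, pixels), "k1" (the pictures are not rectified: a ray, as slopes to the right and down, at radius r is drawn at 1 + k1 r^2 times it, then the intrinsics apply), "extrinsics" (4x4, takes a point from camera to world coordinates). Camera axes: x right, y down, z forward; pixel columns grow to the right and rows downward; lengths in m; the calibration is good to about 2 mm. A picture is of the moment at which its call begins. camera_info takes no time and is no camera call.
- workorder.close_job(): hands the job in; it is judged then, once.
The state is a dict: "clock": time; "joint_pos": joint angles; "qvel": joint speeds; "tau": joint torques, N m; "tool_pos": TCP position; "orientation": TCP orientation; "force": force on the tool from outside, world axes, zero at the start; "moment": the same for the moment, N m; "opening": finger opening in m; "gripper_force": force on a finger pad.
Only numpy, scipy, OpenCV 4.12 (cv2) and the standard library are available. Lean on these libraries where they do the work, as an engineer would, in place of code of your own. Each camera call takes 0.05 s, during which the arm holds its last target. There are 200 camera calls.

### The job

Roll the slatted cover of the roll-top box all the way open, then sort what lies on the worktop at the right into the two metal trays inside: food (eggs, lemon, garlic) into the tray with the ribbed floor, kitchen tools (peeler, bag clip, cookie cutter) into the tray with the smooth floor. When everything is put away, roll the cover fully shut again. Leave the wind-up timer and the mug where they stand.

Things in the scene. Friction and masses are not known exactly. Their poses are not given: they have to be found in the camera images.
- rolltop: Fixed pale wooden roll-top box, 388 mm deep (x), 386 wide (y), half-round end panels 244 mm high, 10 thick. Origin: on the worktop under the cover's axis, midway in width; front to its -x, z up. Front wall 85 mm high, outer face 179 mm in front of the origin. Cover open, reach in from above between 170 mm in front of the origin and 15 mm behind it; behind that a fixed hood 243 mm high.
- cover (a joint): Roll angle (rad) of the cover, a rigid curved sheet of darker wooden slats, 180 mm radius, turning about a level axis along the box's y, 50 mm above the box's origin. 0 = shut (front edge on the front wall), grows as that edge rolls up and back, 1.50 = fully open. Stays where it is left; takes up to about 6 N at the handle.
- cover_handle (a point): Middle of the cover's steel T-handle: round bar 18 mm thick, 40 mm long along the box's y, on a 10 mm stem 40 mm outside the slats, at the middle of the cover's front edge. At roll angle q it lies 220*cos(q+0.244) mm in front of the axis and 220*sin(q+0.244) mm above it. Can be pinched from above by its two flat ends (40 mm apart) and led along the arc, fingers pointing down throughout.
- smooth_tray: Fixed open metal tray inside the box with a plain smooth floor, 164 mm (its x) by 180 mm (its y), 50 mm high, walls 4 mm. Origin: centre of its underside, 12 mm above the worktop; axes parallel to the box's. It stands in the left or the right half of the box. For tools.
- ribbed_tray: Fixed open metal tray of the same outline (164 x 180 x 50 mm, walls 4 mm) whose floor has four low ribs, 8 mm over the floor, along its x. Origin: centre of its underside, 12 mm above the worktop. It stands in the other half of the box. For food.
- egg_a_mid (a point): Brown egg, 57 x 44 x 44 mm, lying; the point is its centre, x along its length. It may be absent.
- egg_b_mid (a point): Brown egg, 58 x 45 x 45 mm, lying; the point is its centre, x along its length. It may be absent.
- lemon_mid (a point): Lemon, 71 x 53 x 51 mm, lying; the point is its centre, x along its length. It may be absent.
- garlic_mid (a point): White garlic bulb, 60 x 57 x 58 mm; the point is its centre. It may be absent.
- peeler_mid (a point): Peeler with a black handle, 170 x 25 x 18 mm, lying flat along its x, steel blade to +x; the point is in the handle, half-way up, 20 mm from the middle of its length towards the handle's end. It may be absent.
- clip_mid (a point): Purple plastic bag clip, a straight bar 72 mm long (its y), 15 mm wide (its x), 12 mm high, lying flat; the point is its centre. It may be absent.
- cutter_mid (a point): Tin star-shaped cookie cutter, an open ring 59 x 57 mm, 20 mm high; the point is its centre. Can be gripped across the outside. It may be absent.
- timer_mid (a point): Bystander: round red and cream wind-up kitchen timer, 62 mm across and 61 mm high, standing among the items; the point is its centre. Leave it. Two small pale measuring cups (60 and 76 mm across, 40 mm high at most) stand fixed next to it; a kettle, a jar and a canister stand fixed behind the items.
- mug_mid (a point): Bystander: orange mug, 81 mm across, 113 mm with its handle, 101 mm high, to the left of the box; the point is half-way up. Leave it.
Things that resemble listed ones, but are neither listed nor needed, are in the scene too. Leave any green look-alike of the part that bears egg_b_mid alone.

How it is judged (in metres and radians):
On the way, in this order (a step that is already met when the one before it is completed fails the run):
1. the cover is rolled open (value of joint cover above 1.3 rad), for 0.2 s.
2. every item lies in its tray, cover still open (x of egg_a_mid in the frame of ribbed_tray between -0.078 and 0.078 m and y of egg_a_mid in the frame of ribbed_tray between -0.086 and 0.086 m and z of egg_a_mid in the frame of ribbed_tray between 0 and 0.075 m and x of egg_b_mid in the frame of ribbed_tray between -0.078 and 0.078 m and y of egg_b_mid in the frame of ribbed_tray between -0.086 and 0.086 m and z of egg_b_mid in the frame of ribbed_tray between 0 and 0.075 m and x of lemon_mid in the frame of ribbed_tray between -0.078 and 0.078 m and y of lemon_mid in the frame of ribbed_tray between -0.086 and 0.086 m and z of lemon_mid in the frame of ribbed_tray between 0 and 0.075 m and x of garlic_mid in the frame of ribbed_tray between -0.078 and 0.078 m and y of garlic_mid in the frame of ribbed_tray between -0.086 and 0.086 m and z of garlic_mid in the frame of ribbed_tray between 0 and 0.075 m and x of peeler_mid in the frame of smooth_tray between -0.078 and 0.078 m and y of peeler_mid in the frame of smooth_tray between -0.086 and 0.086 m and z of peeler_mid in the frame of smooth_tray between 0 and 0.075 m and x of clip_mid in the frame of smooth_tray between -0.078 and 0.078 m and y of clip_mid in the frame of smooth_tray between -0.086 and 0.086 m and z of clip_mid in the frame of smooth_tray between 0 and 0.075 m and x of cutter_mid in the frame of smooth_tray between -0.078 and 0.078 m and y of cutter_mid in the frame of smooth_tray between -0.086 and 0.086 m and z of cutter_mid in the frame of smooth_tray between 0 and 0.075 m and value of joint cover above 0.9 rad), for 0.2 s.
3. the cover is rolled shut (value of joint cover below 0.06 rad), for 0.2 s.
At the end, for the whole second after the job is handed in: Food present lies in the ribbed tray, tools present in the smooth tray (each item's point over the tray, under 75 mm above its underside), at rest; the cover is shut to within 0.06 rad; timer and mug are within 50 mm of where they started (x of egg_a_mid in the frame of ribbed_tray between -0.078 and 0.078 m and y of egg_a_mid in the frame of ribbed_tray between -0.086 and 0.086 m and z of egg_a_mid in the frame of ribbed_tray between 0 and 0.075 m and x of egg_b_mid in the frame of ribbed_tray between -0.078 and 0.078 m and y of egg_b_mid in the frame of ribbed_tray between -0.086 and 0.086 m and z of egg_b_mid in the frame of ribbed_tray between 0 and 0.075 m and x of lemon_mid in the frame of ribbed_tray between -0.078 and 0.078 m and y of lemon_mid in the frame of ribbed_tray between -0.086 and 0.086 m and z of lemon_mid in the frame of ribbed_tray between 0 and 0.075 m and x of garlic_mid in the frame of ribbed_tray between -0.078 and 0.078 m and y of garlic_mid in the frame of ribbed_tray between -0.086 and 0.086 m and z of garlic_mid in the frame of ribbed_tray between 0 and 0.075 m and x of peeler_mid in the frame of smooth_tray between -0.078 and 0.078 m and y of peeler_mid in the frame of smooth_tray between -0.086 and 0.086 m and z of peeler_mid in the frame of smooth_tray between 0 and 0.075 m and x of clip_mid in the frame of smooth_tray between -0.078 and 0.078 m and y of clip_mid in the frame of smooth_tray between -0.086 and 0.086 m and z of clip_mid in the frame of smooth_tray between 0 and 0.075 m and x of cutter_mid in the frame of smooth_tray between -0.078 and 0.078 m and y of cutter_mid in the frame of smooth_tray between -0.086 and 0.086 m and z of cutter_mid in the frame of smooth_tray between 0 and 0.075 m and value of joint cover below 0.06 rad and distance of each of timer_mid, mug_mid from where it was at the start of the episode below 0.05 m and linear speed of each of egg_a, egg_b, lemon, garlic, peeler, clip, cutter below 0.05 m/s); the robot touches nothing.
It fails at once if the timer is moved more than 50 mm (distance of timer_mid from where it was at the start of the episode above 0.05 m).
It fails at once if the mug is moved more than 50 mm (distance of mug_mid from where it was at the start of the episode above 0.05 m).
Of egg_a, egg_b, lemon, garlic only 2 to 3 are there at a start; the rules pass over those that are not, and their reading is None.
Of peeler, clip, cutter only 2 to 3 are there at a start; the rules pass over those that are not, and their reading is None.
At some moment in a run one of egg_a, egg_b, lemon, garlic, peeler, clip, cutter may be knocked a few centimetres aside while the robot is not near it.
Once in a run the grip may slacken for a moment while it holds something.
It also fails if it takes over 210 s, if anything falls off the work surface, if the arm or the gripper's body presses on something with over 40 N, if the wrist force passes 120 N, or if a joint passes its speed limit or range.

## Working session

There is one attempt and no reset: what is moved stays moved. The work goes in short steps, Python scripts to look and compute and a tool call to move; the robot and the scene stay as the last step left them, time stands still between calls to the robot, and variables do not carry over. Pictures are saved under pics/ and viewed, at most 14 in all, crops included, and the job is handed in when it is done.

Besides the shell and the picture viewer there is one more tool, called after ">>>" as a command line: name --pt "numbers of a row" for each row, then --argument value for the rest. carry_out: Moves the arm, as the interface text tells. Its arguments: {"type":"object","properties":{"rows":{"type":"array"},"grip":{"type":"number"}},"required":["rows"]}

```bash
mkdir -p pics
cat > h.py <<'E'
import numpy as np, cv2
from plant import telemetry, viewer, workorder
def snap(n,f):
    im=viewer.snapshot(n); cv2.imwrite('pics/'+f,im[:,:,::-1]); return im
def cam(n):
    c=viewer.camera_info(n); return np.array(c['intrinsics']),c['k1'],np.array(c['extrinsics'])
def world(n,u,v,z):
    K,k1,E=cam(n)
    d=np.linalg.inv(K)@[u,v,1]; xd=d[:2]; x=xd.copy()
    for _ in range(30): x=xd/(1+k1*(x@x))
    r=E[:3,:3]@[x[0],x[1],1]; o=E[:3,3]
    return o+r*(z-o[2])/r[2]
def pix(n,p):
    K,k1,E=cam(n)
    q=E[:3,:3].T@(np.array(p)-E[:3,3]); x=q[:2]/q[2]; x=x*(1+k1*(x@x))
    return (K@[x[0],x[1],1])[:2]
E
python3 - <<'E'
from h import *
o=telemetry.get_obs(); print(o)
for n in ('scene','top'):
    snap(n,n+'0.png'); print(cam(n))
E
```

```text
{'clock': 0.0, 'joint_pos': array([ 8.18800259e+01,  2.05904238e+01,  6.33963844e-01, -2.09308644e-02,
       -7.01366317e+01, -1.65070140e+01]), 'qvel': array([-0.02940687,  0.023695  ,  0.08917121,  0.05703802,  0.05382569,
        0.08420253]), 'tau': array([ 2.98290543e-03, -5.82719851e+01,  2.93054008e+01,  6.99717969e+00,
        6.97008902e-03, -1.39109920e-04]), 'tool_pos': array([0.28109218, 0.61314136, 0.22563301]), 'orientation': array([ 1.79905154e+02, -7.58756278e-03, -2.46341096e+01]), 'force': array([ 0.43794834, -1.31949531,  0.39204416]), 'moment': array([-0.00785074, -0.07264857,  0.01524942]), 'gripper_force': 0.0, 'opening': 0.08779590196592578}
(array([[417.38104158,   0.        , 323.16620121],
       [  0.        , 417.38104158, 197.88824914],
       [  0.        ,   0.        ,   1.        ]]), -0.04046286358565794, array([[-9.98506881e-01, -1.96365896e-04,  5.46257241e-02,
         4.15545403e-01],
       [-4.93486196e-02,  4.32060960e-01, -9.00493221e-01,
         1.54951381e+00],
       [-2.34248166e-02, -9.01844382e-01, -4.31425532e-01,
         7.73920856e-01],
       [ 0.00000000e+00,  0.00000000e+00,  0.00000000e+00,
         1.00000000e+00]]))
(array([[430.71279185,   0.        , 318.16798478],
       [  0.        , 430.71279185, 198.15795163],
       [  0.        ,   0.        ,   1.        ]]), -0.022125912151903595, array([[ 0.36141782, -0.72367088,  0.58794355, -0.42907788],
       [-0.93235658, -0.28685172,  0.22006202, -0.22438113],
       [ 0.00940015, -0.62770737, -0.77839263,  1.34528114],
       [ 0.        ,  0.        ,  0.        ,  1.        ]]))
```

View pics/scene0.png

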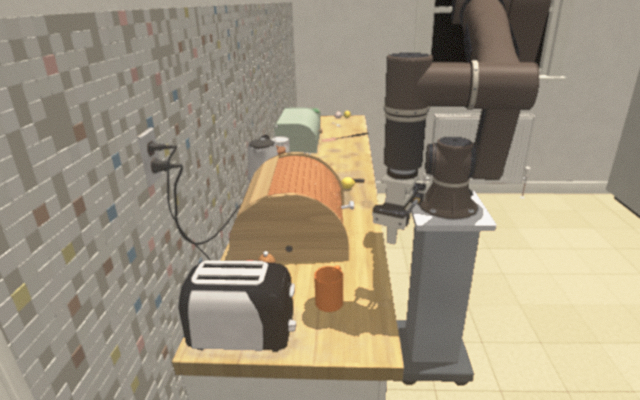

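View pics/top0.png

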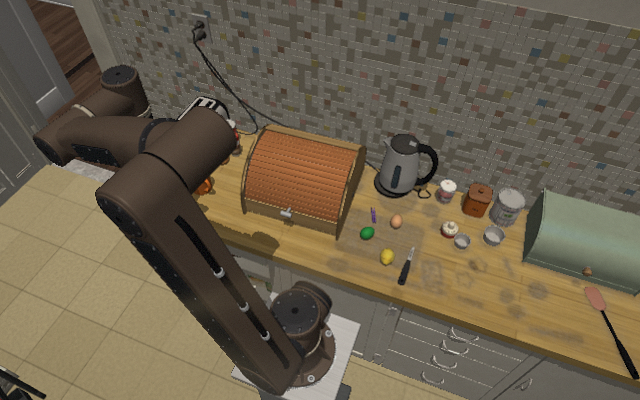

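The scene view shows the box in the middle, with the mug at (328,288). In the top view the handle is at (287,213), the clip at (374,215), the brown egg at (396,221), a green egg look-alike at (367,233), the lemon at (387,257) and the peeler at (406,266). The timer appears to be at (450,229), with the cups beside it. I'll enlarge the item area to confirm.

Run:
```python
from h import *
im=cv2.imread('pics/top0.png')[120:300,230:520]
a=cv2.resize(im,None,fx=2.75,fy=2.75,interpolation=cv2.INTER_CUBIC);cv2.imwrite('pics/crop0.png',a)
for nm,u,v,z in [('handle',287,213,.103),('clip',374,215,.006),('egg',396,221,.022),('green',367,233,.022),('lemon',387,257,.025),('peel',406,266,.009),('timer',450,229,.03),('cornerR',337,235,0.0),('cornerL',243,217,0)]:
    print(nm,world('top',u,v,z).round(3))
```

```text
handle [0.404 0.206 0.103]
clip [ 0.584 -0.077  0.006]
egg [ 0.575 -0.165  0.022]
green [ 0.482 -0.079  0.022]
lemon [ 0.408 -0.176  0.025]
peel [ 0.407 -0.248  0.009]
timer [ 0.608 -0.363  0.03 ]
cornerR [0.447 0.026 0.   ]
cornerL [0.392 0.393 0.   ]
```

View pics/crop0.png

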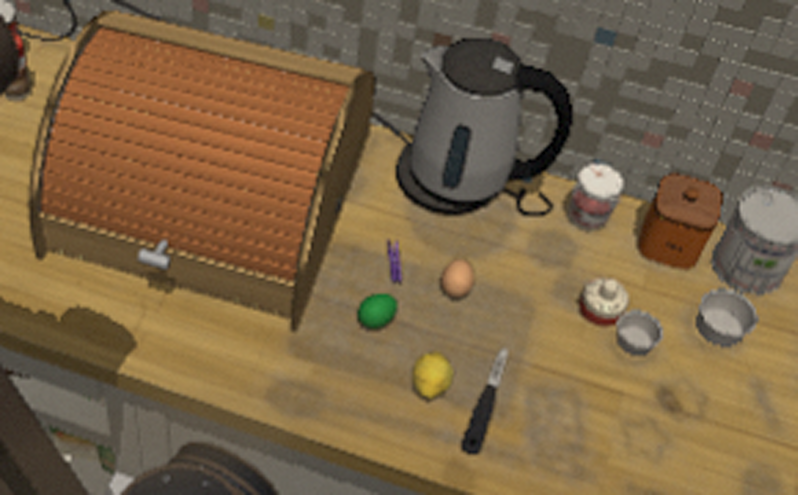

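The crop shows one brown egg (crop 458,278), the lemon (432,375), the purple clip (395,262) and the peeler with its blade up at (503,355) and handle end at (470,445). The timer is red and cream at (604,300). The egg-like things are the brown one at (458,278) and the green one at (377,311). Brown is the one meant, and I'll leave the green alone. There is no garlic. The marks around (640,430) look star-shaped, so I need to check whether one is the cutter. First I'll fit the box pose.

```bash
cat >> h.py <<'E'
from scipy.optimize import least_squares
def T(b,p):
    c,s=np.cos(b[2]),np.sin(b[2]); return np.array([b[0]+c*p[0]-s*p[1],b[1]+s*p[0]+c*p[1],p[2]])
E
python3 - <<'E'
from h import *
pts=[((-.2135,0,.103),(286,213.5)),((-.194,-.193,0),(338,238.5)),((-.194,.193,0),(243.8,212.7))]
f=lambda b:np.concatenate([pix('top',T(b,p))-q for p,q in pts])
r=least_squares(f,[.615,.238,.15]);print(r.x,r.fun.round(1))
b=r.x
ims={n:cv2.resize(cv2.imread(f'pics/{n}0.png'),None,fx=4,fy=4,interpolation=cv2.INTER_CUBIC) for n in('top','scene')}
for n,im in ims.items():
    for y in(-.193,.193):
        a=np.linspace(0,np.pi,40)
        L=[(-.194,y,0)]+[(-.194*np.cos(t),y,.05+.194*np.sin(t)) for t in a]+[(.194,y,0)]
        P=np.array([(pix(n,T(b,p))+.5)*4 for p in L]).astype(np.int32)
        cv2.polylines(im,[P],False,(255,255,0),1)
t=ims['top'][460:1000,940:1500]; s=ims['scene'][560:1100,900:1460]
g=cv2.imread('pics/top0.png')[255:300,420:520]
cv2.imwrite('pics/ov.png',cv2.resize(np.hstack([t,s]),(800,386)))
g=cv2.resize(g,(800,360),interpolation=cv2.INTER_CUBIC); 
v=np.vstack([cv2.resize(np.hstack([t,s]),(466,225)).repeat(1,1)]) 
out=np.zeros((600,800,3),np.uint8); out[:386]=cv2.imread('pics/ov.png'); out[386:,:475]=cv2.resize(g,(475,214)); cv2.imwrite('pics/ov.png',out)
E
```

```text
[0.61576192 0.21958082 0.05466028] [ 0.5 -0.4  0.1  0.4 -0.6 -0. ]
```

View pics/ov.png

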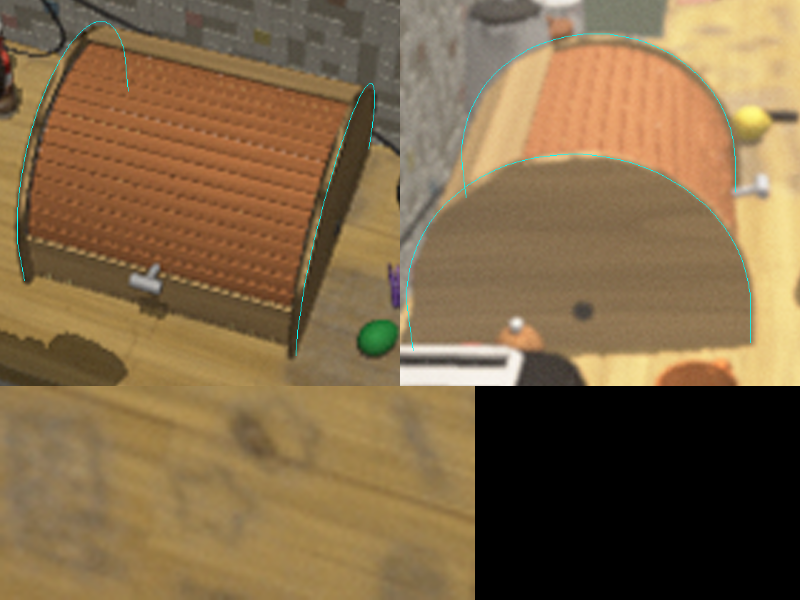

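The fit agrees with both views to about 5 mm: box origin (0.616, 0.220), yaw 3.1°. The star-shaped marks are flat stains on the wood, so there is no cutter. The items present are one brown egg, the lemon, the peeler and the clip. Next I'll open the cover.

```bash
cat >> h.py <<'E'
B=np.array([.6158,.2196,.0547])
def plan(c,ts):
    """c: commanded [x,y,z,yawdeg]; ts: targets same form -> rows"""
    y=np.deg2rad(c[3]); R=np.array([[np.cos(y),np.sin(y),0],[np.sin(y),-np.cos(y),0],[0,0,-1]])
    for t in ts: print((R.T@(np.array(t[:3])-c[:3])).round(3).tolist(), round(-np.deg2rad(t[3]-c[3]),3))
def handle(q,dz=-.012):
    a=q+.244; p=T(B,(-.22*np.cos(a),0,.05+.22*np.sin(a))); return [*p[:2],p[2]+dz,3.1]
E
python3 - <<'E'
from h import *
h=handle(0); up=h.copy(); up[2]=.2
print(h); plan([.281,.614,.227,-24.63],[up])
plan(h,[handle(q) for q in np.linspace(.1,1.46,15)])
E
```

```text
[np.float64(0.40263583408543574), np.float64(0.20792827685305676), np.float64(0.09114893459637007), 3.1]
[0.28, 0.318, 0.027] -0.484
[0.006, -0.0, -0.021] -0.0
[0.015, -0.0, -0.041] -0.0
[0.025, -0.0, -0.06] -0.0
[0.036, -0.0, -0.077] -0.0
[0.05, -0.0, -0.094] -0.0
[0.065, -0.0, -0.109] -0.0
[0.081, -0.0, -0.123] -0.0
[0.099, -0.0, -0.135] -0.0
[0.118, -0.0, -0.145] -0.0
[0.138, -0.0, -0.153] -0.0
[0.158, -0.0, -0.16] -0.0
[0.179, -0.0, -0.164] -0.0
[0.2, -0.0, -0.166] -0.0
[0.221, -0.0, -0.167] -0.0
[0.243, -0.0, -0.165] -0.0
```

>>> carry_out --pt "0.28 0.318 0.027 0 0 -0.484" --pt "0.28 0.318 0.027 0 0 -0.484" --pt "0.28 0.318 0.027 0 0 -0.484" --pt "0.28 0.318 0.027 0 0 -0.484" --pt "0.28 0.318 0.027 0 0 -0.484" --pt "0.28 0.318 0.027 0 0 -0.484" --pt "0.28 0.318 0.027 0 0 -0.484" --pt "0.28 0.318 0.027 0 0 -0.484" --grip 1

```text
clock: 1.1
tool_pos: [0.4033, 0.2048, 0.1993]
orientation: [180.0, 0.0, 2.9]
force: [0.8, 1.3, 0.8]
opening: 0.0878
gripper_force: 0.0
```

>>> carry_out --pt "0 0 0.05 0 0 0" --pt "0 0 0.09 0 0 0" --pt "0 0 0.109 0 0 0" --pt "0 0 0.109 0 0 0"

```text
clock: 1.6
tool_pos: [0.4025, 0.2075, 0.0893]
orientation: [179.9, 0.1, 3.1]
force: [0.5, -0.5, 0.3]
opening: 0.0874
gripper_force: 0.0
```

Run:
```python
from h import *
im=snap('top','t1.png');im=im[150:250,240:340,::-1]; im2=snap('scene','s1.png')[140:240,310:410,::-1]
cv2.imwrite('pics/c1.png',cv2.resize(np.hstack([im,im2]),(800,400),interpolation=cv2.INTER_CUBIC))
```

```text
(no output)
```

View pics/c1.png

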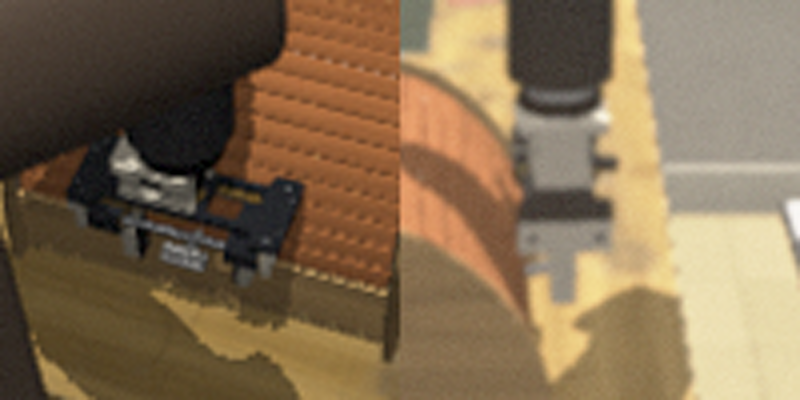

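The fingers straddle the handle: the bar is seen between them at about (185,255) in the left crop. I'll close on it.

>>> carry_out --pt "0 0 0 0 0 0" --pt "0 0 0 0 0 0" --pt "0 0 0 0 0 0" --pt "0 0 0 0 0 0" --pt "0 0 0 0 0 0" --grip -1

```text
clock: 2.33
tool_pos: [0.4035, 0.209, 0.0907]
orientation: [-179.9, -0.1, 3.1]
force: [-12.0, 18.0, -1.0]
opening: 0.0435
gripper_force: 9.6
```

>>> carry_out --pt "0 0 0 0 0 0" --pt "0 0 0 0 0 0"

```text
clock: 2.58
tool_pos: [0.4034, 0.2108, 0.0909]
orientation: [-179.7, -0.1, 3.1]
force: [-8.9, 11.9, -1.8]
opening: 0.0395
gripper_force: 30.0
```

>>> carry_out --pt "0.003 -0.004 -0.01 0 0 0" --pt "0.006 -0.004 -0.021 0 0 0" --pt "0.01 -0.004 -0.031 0 0 0" --pt "0.015 -0.004 -0.041 0 0 0" --pt "0.02 -0.004 -0.051 0 0 0" --pt "0.025 -0.004 -0.06 0 0 0" --pt "0.03 -0.004 -0.069 0 0 0" --pt "0.036 -0.004 -0.077 0 0 0"

```text
clock: 3.58
tool_pos: [0.4392, 0.2126, 0.1673]
orientation: [179.9, 0.1, 3.1]
force: [6.1, -4.4, -11.0]
opening: 0.0397
gripper_force: 30.0
```

>>> carry_out --pt "0.014 0 -0.017 0 0 0" --pt "0.029 0 -0.032 0 0 0" --pt "0.045 0 -0.046 0 0 0" --pt "0.063 0 -0.058 0 0 0" --pt "0.082 0 -0.068 0 0 0" --pt "0.102 0 -0.076 0 0 0" --pt "0.122 0 -0.083 0 0 0" --pt "0.143 0 -0.087 0 0 0"

```text
clock: 4.58
tool_pos: [0.5804, 0.2192, 0.2532]
orientation: [179.8, 0.3, 3.0]
force: [-2.5, -5.0, -6.7]
opening: 0.0396
gripper_force: 30.0
```

>>> carry_out --pt "0.021 0 -0.002 0 0 0" --pt "0.042 0 -0.003 0 0 0" --pt "0.055 0 -0.002 0 0 0" --pt "0.066 0 -0.001 0 0 0" --pt "0.066 0 -0.001 0 0 0" --pt "0.066 0 -0.001 0 0 0"

```text
clock: 5.32
tool_pos: [0.6468, 0.2223, 0.2536]
orientation: [179.7, 0.3, 3.0]
force: [1.5, -8.1, -9.2]
opening: 0.0396
gripper_force: 30.0
```

>>> carry_out --pt "0 0 0 0 0 0" --pt "0 0 0 0 0 0" --pt "0 0 0 0 0 0" --grip 1

```text
clock: 5.7
tool_pos: [0.6479, 0.2256, 0.2563]
orientation: [-180.0, -0.1, 3.1]
force: [0.0, -0.8, 0.6]
opening: 0.0643
gripper_force: 0.0
```

>>> carry_out --pt "0 0 -0.05 0 0 0" --pt "0 0 -0.1 0 0 0" --pt "0 0 -0.1 0 0 0" --grip 1

```text
clock: 6.08
tool_pos: [0.6493, 0.2259, 0.3615]
orientation: [-179.8, -0.5, 3.1]
force: [-0.3, 1.1, 0.3]
opening: 0.0872
gripper_force: 0.0
```

```bash
cat >> h.py <<'E'
H=dict(egg=((5,60,120),(16,190,255),.022),lemon=((24,120,90),(34,255,255),.025),clip=((120,60,40),(150,255,255),.008))
def items(im):
    hsv=cv2.cvtColor(im,cv2.COLOR_RGB2HSV)
    for k,(lo,hi,z) in H.items():
        m=cv2.inRange(hsv,lo,hi); m[:195]=0;m[300:]=0;m[:,:345]=0;m[:,435:]=0
        n,l,s,c=cv2.connectedComponentsWithStats(m)
        if n<2: print(k,'none'); continue
        i=1+np.argmax(s[1:,4]); ys,xs=np.where(l==i)
        W=np.array([world('top',x,y,z)[:2] for x,y in zip(xs,ys)]); w=W.mean(0)
        e,v=np.linalg.eigh(np.cov((W-w).T)); print(k,s[i],w.round(3),'len',(4*np.sqrt(e)).round(3),'axis',np.rad2deg(np.arctan2(v[1,1],v[0,1])).round(0))
E
python3 - <<'E'
from h import *
im=snap('top','t2.png'); items(im)
a=cv2.resize(im[190:290,345:435,::-1],(540,600),interpolation=cv2.INTER_CUBIC); cv2.imwrite('pics/c2.png',a)
print(telemetry.get_obs()['tool_pos'])
E
```

```text
egg [391 214  11  13 112] [ 0.58  -0.165] len [0.041 0.062] axis -173.0
lemon [381 249  14  14  87] [ 0.421 -0.178] len [0.037 0.054] axis 61.0
clip [371 209   5  13  40] [ 0.578 -0.076] len [0.017 0.066] axis -159.0
[0.64832965 0.22577768 0.35846158]
```

View pics/c2.png

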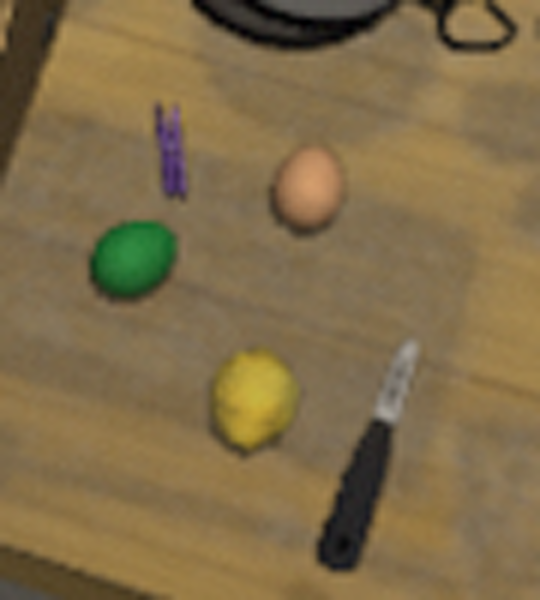

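The crop shows the brown egg at (308,188), the lemon at (255,398), the clip from (165,105) to (178,197) and the peeler from its tip (408,342) to its handle end (340,560). The green egg at (133,260) stays.

Run:
```python
from h import *
w=lambda x,y,z:world('top',345+x/6-.5,190+y/6-.5,z)
def ax(n,a,b,z):
    A,Bp=w(*a,z),w(*b,z); d=Bp-A; print(n,A.round(3),Bp.round(3),'mid',((A+Bp)/2).round(3),'len',np.linalg.norm(d).round(3),'ang',np.rad2deg(np.arctan2(d[1],d[0])).round(1))
ax('egg',(300,232),(316,145),.022); print(w(308,188,.022).round(3))
ax('lemon',(247,452),(262,345),.025); print(w(254,398,.025).round(3))
ax('clip',(178,197),(165,105),.008)
ax('peel',(338,562),(410,342),.009); ax('green',(100,270),(165,248),.022)
print(cam('top')[2][:3,3])
```

```text
egg [ 0.541 -0.168  0.022] [ 0.611 -0.16   0.022] mid [ 0.576 -0.164  0.022] len 0.07 ang 6.5
[ 0.576 -0.164  0.022]
lemon [ 0.375 -0.18   0.025] [ 0.45  -0.169  0.025] mid [ 0.412 -0.174  0.025] len 0.076 ang 8.7
[ 0.412 -0.174  0.025]
clip [ 0.549 -0.088  0.008] [ 0.617 -0.059  0.008] mid [ 0.583 -0.074  0.008] len 0.074 ang 23.1
peel [ 0.334 -0.248  0.009] [ 0.496 -0.252  0.009] mid [ 0.415 -0.25   0.009] len 0.162 ang -1.4
green [ 0.468 -0.061  0.022] [ 0.499 -0.093  0.022] mid [ 0.483 -0.077  0.022] len 0.045 ang -46.9
[-0.42907788 -0.22438113  1.34528114]
```

Run:
```python
from h import *
plan([.648,.2256,.357,3.1],[[.576,-.164,.33,7],[.576,-.164,.15,7]])
```

```text
[-0.093, 0.385, 0.027] -0.068
[-0.093, 0.385, 0.207] -0.068
```

>>> carry_out --pt "-0.093 0.385 0.027 0 0 -0.068" --pt "-0.093 0.385 0.027 0 0 -0.068" --pt "-0.093 0.385 0.027 0 0 -0.068" --pt "-0.093 0.385 0.027 0 0 -0.068" --pt "-0.093 0.385 0.027 0 0 -0.068" --pt "-0.093 0.385 0.027 0 0 -0.068" --pt "-0.093 0.385 0.027 0 0 -0.068" --pt "-0.093 0.385 0.09 0 0 -0.068"

```text
clock: 7.12
tool_pos: [0.5776, -0.1666, 0.2689]
orientation: [179.9, -0.5, 6.9]
force: [2.0, 0.2, -1.7]
opening: 0.0876
gripper_force: 0.0
```

Run:
```python
from h import *
t=snap('top','t3.png'); s=snap('scene','s3.png')
o=np.hstack([cv2.resize(t[100:300,220:440,::-1],(440,400)),cv2.resize(s[130:290,190:380,::-1],(360,400))])
cv2.imwrite('pics/c3.png',o)
print(telemetry.get_obs()['tool_pos'])
```

```text
[ 0.57111142 -0.16390669  0.25869949]
```

View pics/c3.png

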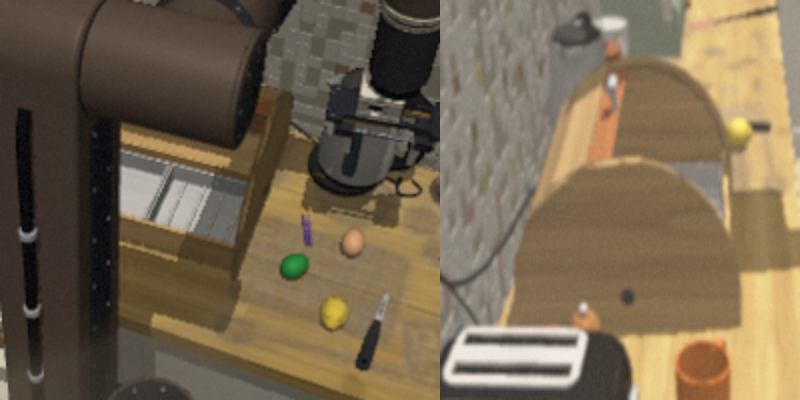

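The cover is open and two trays are visible. The right one, around (205,205), seems to show lines along its x. I'll zoom in on that after the egg grasp.

>>> carry_out --pt "0 0 0.06 0 0 0" --pt "0 0 0.12 0 0 0" --pt "0 0 0.18 0 0 0" --pt "0 0 0.23 0 0 0" --pt "0 0 0.26 0 0 0" --pt "0 0 0.26 0 0 0"

```text
clock: 7.98
tool_pos: [0.5751, -0.1639, 0.0048]
orientation: [-180.0, 0.2, 7.1]
force: [0.8, 0.8, 0.6]
opening: 0.0874
gripper_force: 0.0
```

>>> carry_out --pt "0 0 0 0 0 0" --pt "0 0 0 0 0 0" --pt "0 0 0 0 0 0" --pt "0 0 0 0 0 0" --pt "0 0 0 0 0 0" --pt "0 0 0 0 0 0" --grip -1

```text
clock: 8.72
tool_pos: [0.5758, -0.1644, 0.0064]
orientation: [180.0, -0.0, 7.0]
force: [-1.4, 1.0, 4.6]
opening: 0.0424
gripper_force: 30.0
```

Run:
```python
from h import *
t=snap('top','t4.png')
cv2.imwrite('pics/c4.png',cv2.resize(t[140:250,270:420,::-1],(800,587),interpolation=cv2.INTER_CUBIC))
```

```text
(no output)
```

View pics/c4.png

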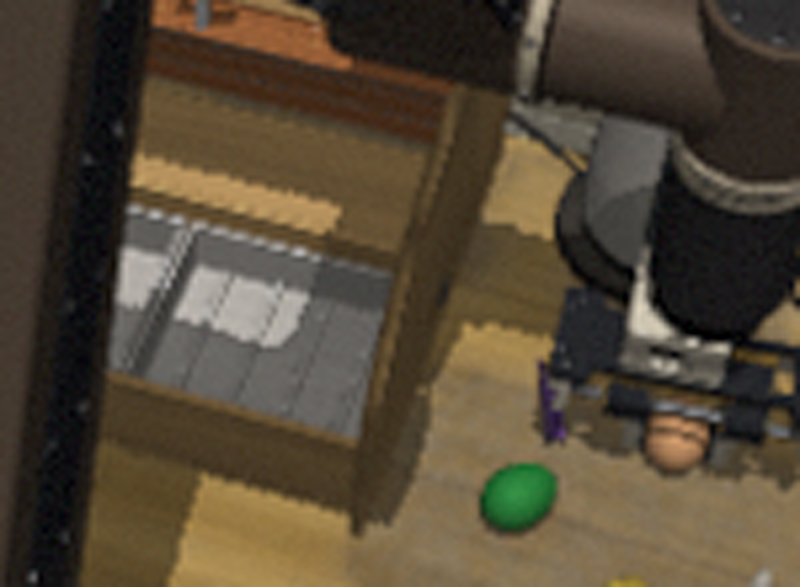

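The right tray has four ribs along its x (lines at about 215, 265, 315 and 365), so it takes food and the left tray takes tools. The egg is held with an opening of 42 mm.

Run:
```python
from h import *
B[1]+=.003
c,s=np.cos(B[2]),np.sin(B[2])
for p in [(195,228),(392,272),(180,232)]:
    w=world('top',270+p[0]*.1875-.5,140+p[1]*.1875-.5,.062); d=w[:2]-B[:2]; print(w.round(3),[round(c*d[0]+s*d[1],3),round(-s*d[0]+c*d[1],3)])
w=T(B,(-.085,-.085,.06));print(w)
plan([.576,-.164,.0065,7],[[.576,-.164,.34,7],[w[0],w[1],.34,-86.9],[w[0],w[1],.045,-86.9]])
plan([.576,-.164,.0065,93.1],[[w[0],w[1],.34,-86.9]])
plan([.576,-.164,.34,7],[[w[0],w[1],.34,-86.9],[w[0],w[1],.34,93.1]])
print(telemetry.get_obs()['joint_pos'])
```

```text
[0.598 0.212 0.062] [np.float64(-0.019), np.float64(-0.01)]
[0.611 0.063 0.062] [np.float64(-0.013), np.float64(-0.16)]
[0.59  0.221 0.062] [np.float64(-0.026), np.float64(-0.0)]
[0.53557431 0.13307995 0.06      ]
[0.0, 0.0, -0.334] -0.0
[-0.004, -0.3, -0.334] 1.639
[-0.004, -0.3, -0.038] 1.639
[0.299, -0.024, -0.334] 3.142
[-0.004, -0.3, 0.0] 1.639
[-0.004, -0.3, 0.0] -1.503
[ 2.75118652e+00  2.63643664e+01 -2.33080262e+01  1.28647103e-02
 -4.03154145e+01  9.42532633e+01]
```

```bash
sed -i 's/^B=.*/B=np.array([.6158,.2226,.0547])/' h.py
python3 - <<'E'
from h import *
w=T(B,(-.085,-.125,.04));print(w)
plan([.576,-.164,.34,7],[[w[0],w[1],.34,-86.9]])
plan([*w[:2],.34,-86.9],[[w[0],w[1],.04,-86.9]])
E
```

```text
[0.53776122 0.09313978 0.04      ]
[-0.007, -0.26, 0.0] 1.639
[0.0, 0.0, 0.3] -0.0
```

>>> carry_out --pt "0 0 -0.03 0 0 0" --pt "0 0 -0.08 0 0 0" --pt "0 0 -0.14 0 0 0" --pt "0 0 -0.2 0 0 0" --pt "0 0 -0.26 0 0 0" --pt "0 0 -0.31 0 0 0" --pt "0 0 -0.334 0 0 0"

```text
clock: 9.65
tool_pos: [0.5763, -0.1645, 0.3434]
orientation: [180.0, -0.2, 7.0]
force: [0.6, -0.0, -1.3]
opening: 0.0424
gripper_force: 30.0
```

>>> carry_out --pt "-0.001 -0.035 0 0 0 0.18" --pt "-0.002 -0.07 0 0 0 0.36" --pt "-0.003 -0.11 0 0 0 0.54" --pt "-0.004 -0.15 0 0 0 0.72" --pt "-0.005 -0.19 0 0 0 0.9" --pt "-0.006 -0.23 0 0 0 1.08" --pt "-0.007 -0.26 0 0 0 1.26" --pt "-0.007 -0.26 0 0 0 1.44"

```text
clock: 10.65
tool_pos: [0.5366, 0.0947, 0.3396]
orientation: [180.0, 0.0, -75.7]
force: [0.5, -0.1, -0.5]
opening: 0.0423
gripper_force: 30.0
```

>>> carry_out --pt "0 0 0 0 0 0.18" --pt "0 0 0.03 0 0 0.2" --pt "0 0 0.08 0 0 0.2" --pt "0 0 0.14 0 0 0.2" --pt "0 0 0.19 0 0 0.2" --pt "0 0 0.24 0 0 0.2" --pt "0 0 0.28 0 0 0.2" --pt "0 0 0.3 0 0 0.2"

```text
clock: 11.65
tool_pos: [0.5355, 0.092, 0.0374]
orientation: [179.8, -0.1, -87.0]
force: [-0.6, -0.0, -0.0]
opening: 0.0425
gripper_force: 30.0
```

>>> carry_out --pt "0 0 0.002 0 0 0" --pt "0 0 0.002 0 0 0" --pt "0 0 0.002 0 0 0" --pt "0 0 0.002 0 0 0" --grip 0.5

```text
clock: 12.15
tool_pos: [0.5376, 0.0931, 0.039]
orientation: [-179.9, 0.0, -87.0]
force: [-0.3, 0.6, 0.4]
opening: 0.0654
gripper_force: 0.0
```

>>> carry_out --pt "0 0 -0.04 0 0 0" --pt "0 0 -0.1 0 0 0" --pt "0 0 -0.16 0 0 0" --pt "0 0 -0.22 0 0 0" --pt "0 0 -0.28 0 0 0" --pt "0 0 -0.302 0 0 0" --pt "0 0 -0.302 0 0 0"

```text
clock: 13.02
tool_pos: [0.5376, 0.093, 0.3429]
orientation: [-179.7, 0.1, -87.0]
force: [0.1, -0.2, -0.3]
opening: 0.0661
gripper_force: 0.0
```

Run:
```python
from h import *
t=snap('top','t5.png'); items(t)
cv2.imwrite('pics/c5.png',cv2.resize(t[140:290,270:430,::-1],(640,600),interpolation=cv2.INTER_CUBIC))
L=[.412,-.174]; 
plan([.538,.093,.34,-86.9],[[*L,.3,8.7],[*L,.3,-86.9]])
```

```text
egg [372 207   3   3   3] [ 0.603 -0.066] len [0.    0.026] axis 160.0
lemon [382 249  13  13  88] [ 0.422 -0.177] len [0.037 0.051] axis 67.0
clip [371 209   5  13  40] [ 0.578 -0.076] len [0.017 0.066] axis -159.0
[0.26, 0.14, 0.04] -1.669
[0.26, 0.14, 0.04] -0.0
```

View pics/c5.png

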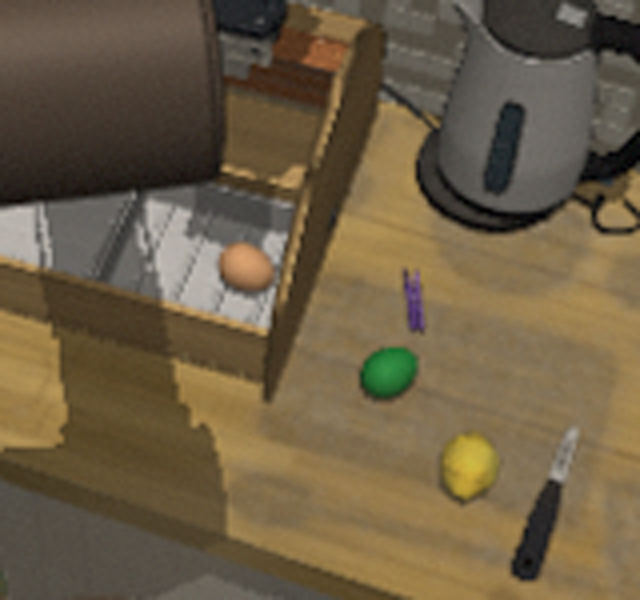

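The egg lies in the ribbed tray at (247,267) and the lemon has not moved, at (469,466). Lemon next, with the fingers only part open because the peeler is close.

>>> carry_out --pt "0.04 0.02 0 0 0 -0.18" --pt "0.08 0.04 0 0 0 -0.36" --pt "0.12 0.065 0 0 0 -0.54" --pt "0.16 0.085 0 0 0 -0.72" --pt "0.2 0.11 0 0 0 -0.9" --pt "0.24 0.13 0.02 0 0 -1.08" --pt "0.26 0.14 0.04 0 0 -1.26" --pt "0.26 0.14 0.04 0 0 -1.44"

```text
clock: 14.08
tool_pos: [0.4086, -0.1752, 0.2974]
orientation: [-180.0, 0.3, -4.3]
force: [0.1, -0.4, 0.4]
opening: 0.0658
gripper_force: 0.0
```

>>> carry_out --pt "0 0 0 0 0 -0.18" --pt "0 0 0.04 0 0 -0.229" --pt "0 0 0.1 0 0 -0.229" --pt "0 0 0.16 0 0 -0.229" --pt "0 0 0.21 0 0 -0.229" --pt "0 0 0.25 0 0 -0.229" --pt "0 0 0.28 0 0 -0.229" --pt "0 0 0.292 0 0 -0.229"

```text
clock: 15.08
tool_pos: [0.4089, -0.1743, 0.006]
orientation: [-180.0, 0.3, 8.7]
force: [0.9, -0.6, 1.1]
opening: 0.066
gripper_force: 0.0
```

>>> carry_out --pt "0 0 0.001 0 0 0" --pt "0 0 0.001 0 0 0" --pt "0 0 0.001 0 0 0" --pt "0 0 0.001 0 0 0" --pt "0 0 0.001 0 0 0" --grip -1

```text
clock: 15.7
tool_pos: [0.4118, -0.1742, 0.0077]
orientation: [180.0, -0.1, 8.7]
force: [-1.0, 2.0, 6.4]
opening: 0.0494
gripper_force: 30.0
```

Run:
```python
from h import *
w=T(B,(-.085,-.052,.04));print(w)
plan([.412,-.174,.34,8.7],[[w[0],w[1],.34,-86.9]])
```

```text
[0.53377011 0.16603059 0.04      ]
[0.172, -0.318, 0.0] 1.669
```

>>> carry_out --pt "0 0 -0.03 0 0 0" --pt "0 0 -0.08 0 0 0" --pt "0 0 -0.14 0 0 0" --pt "0 0 -0.2 0 0 0" --pt "0 0 -0.26 0 0 0" --pt "0 0 -0.31 0 0 0" --pt "0 0 -0.333 0 0 0"

```text
clock: 16.58
tool_pos: [0.4114, -0.1744, 0.3432]
orientation: [180.0, -0.2, 8.7]
force: [0.7, 1.2, -1.2]
opening: 0.0491
gripper_force: 30.0
```

>>> carry_out --pt "0.022 -0.04 0 0 0 0.18" --pt "0.045 -0.085 0 0 0 0.36" --pt "0.07 -0.13 0 0 0 0.54" --pt "0.095 -0.175 0 0 0 0.72" --pt "0.12 -0.22 0 0 0 0.9" --pt "0.145 -0.265 0 0 0 1.08" --pt "0.165 -0.305 0 0 0 1.26" --pt "0.172 -0.318 0 0 0 1.44"

```text
clock: 17.58
tool_pos: [0.5333, 0.1683, 0.3389]
orientation: [179.9, -0.0, -74.1]
force: [0.2, -0.6, -1.5]
opening: 0.0497
gripper_force: 30.0
```

>>> carry_out --pt "0 0 0 0 0 0.18" --pt "0 0 0.03 0 0 0.229" --pt "0 0 0.08 0 0 0.229" --pt "0 0 0.14 0 0 0.229" --pt "0 0 0.19 0 0 0.229" --pt "0 0 0.24 0 0 0.229" --pt "0 0 0.28 0 0 0.229" --pt "0 0 0.3 0 0 0.229"

```text
clock: 18.58
tool_pos: [0.5317, 0.1651, 0.0375]
orientation: [179.8, -0.1, -87.0]
force: [0.4, 0.1, -1.1]
opening: 0.0495
gripper_force: 30.0
```

>>> carry_out --pt "0 0 0.002 0 0 0" --pt "0 0 0.002 0 0 0" --pt "0 0 0.002 0 0 0" --pt "0 0 0.002 0 0 0" --grip 0.6

```text
clock: 19.08
tool_pos: [0.5337, 0.1664, 0.0391]
orientation: [-179.9, 0.1, -87.0]
force: [0.2, -0.3, 0.2]
opening: 0.0698
gripper_force: 0.0
```

>>> carry_out --pt "0 0 -0.04 0 0 0" --pt "0 0 -0.1 0 0 0" --pt "0 0 -0.16 0 0 0" --pt "0 0 -0.22 0 0 0" --pt "0 0 -0.28 0 0 0" --pt "0 0 -0.302 0 0 0" --pt "0 0 -0.302 0 0 0"

```text
clock: 19.95
tool_pos: [0.5337, 0.1664, 0.3429]
orientation: [-179.7, 0.2, -87.0]
force: [0.0, 0.4, -1.0]
opening: 0.0701
gripper_force: 0.0
```

Run:
```python
from h import *
t=snap('top','t6.png'); items(t)
cv2.imwrite('pics/c6.png',cv2.resize(t[140:290,270:430,::-1],(640,600),interpolation=cv2.INTER_CUBIC))
L=[.398,-.2495]; 
plan([.534,.166,.34,-86.9],[[*L,.3,-1.4]])
L=[.583,-.074]; 
plan([.534,.166,.34,-86.9],[[*L,.3,23]])
```

```text
egg [372 207   3   3   3] [ 0.603 -0.066] len [0.    0.026] axis 160.0
lemon none
clip [371 209   5  13  40] [ 0.578 -0.076] len [0.017 0.066] axis -159.0
[0.408, 0.158, 0.04] -1.492
[0.242, -0.036, 0.04] -1.918
```

View pics/c6.png

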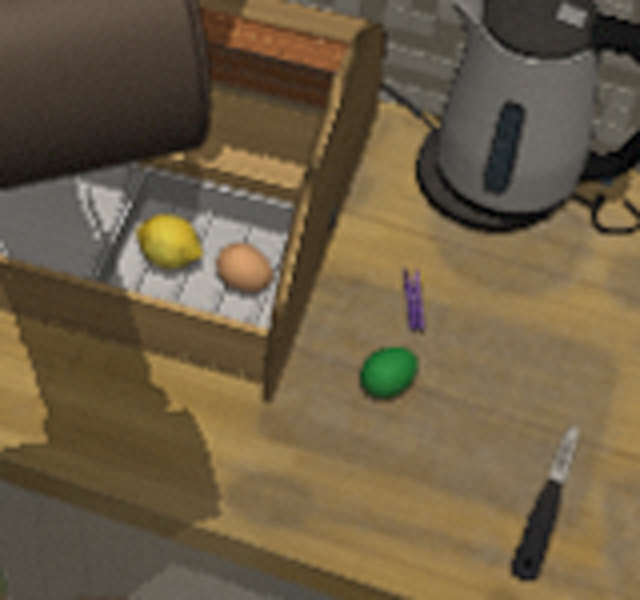

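Lemon at (168,242) and egg at (245,267) are both in the ribbed tray. The peeler is unmoved, from (575,430) to (525,575), so it's next.

>>> carry_out --pt "0.055 0.02 0 0 0 -0.18" --pt "0.11 0.04 0 0 0 -0.36" --pt "0.165 0.062 0 0 0 -0.54" --pt "0.22 0.085 0 0 0 -0.72" --pt "0.275 0.106 0 0 0 -0.9" --pt "0.33 0.128 0.02 0 0 -1.08" --pt "0.38 0.147 0.04 0 0 -1.26" --pt "0.408 0.158 0.04 0 0 -1.44"

```text
clock: 21.0
tool_pos: [0.3963, -0.2476, 0.2984]
orientation: [-180.0, 0.2, -7.9]
force: [0.5, -0.2, 0.9]
opening: 0.0698
gripper_force: 0.0
```

>>> carry_out --pt "0 0 0.02 0 0 -0.052" --pt "0 0 0.06 0 0 -0.052" --pt "0 0 0.12 0 0 -0.052" --pt "0 0 0.18 0 0 -0.052" --pt "0 0 0.23 0 0 -0.052" --pt "0 0 0.27 0 0 -0.052" --pt "0 0 0.295 0 0 -0.052" --pt "0 0 0.295 0 0 -0.052"

```text
clock: 22.0
tool_pos: [0.3958, -0.2461, 0.0034]
orientation: [-180.0, 0.3, -5.2]
force: [0.1, 0.5, 0.8]
opening: 0.0701
gripper_force: 0.0
```

>>> carry_out --pt "0 0 0 0 0 0" --pt "0 0 0 0 0 0" --pt "0 0 0 0 0 0" --pt "0 0 0 0 0 0" --pt "0 0 0 0 0 0" --pt "0 0 0 0 0 0" --pt "0 0 0 0 0 0" --pt "0 0 0 0 0 0" --grip -1

```text
clock: 23.0
tool_pos: [0.3985, -0.2465, 0.0058]
orientation: [180.0, -0.0, -5.2]
force: [-0.8, 0.8, 5.3]
opening: 0.0246
gripper_force: 29.4
```

Run:
```python
from h import *
w=T(B,(-.098,.077,.04));print(w)
plan([.3985,-.2475,.34,-5.2],[[w[0],w[1],.34,53.1]])
```

```text
[0.51373678 0.29412691 0.04      ]
[0.066, -0.55, 0.0] -1.018
```

>>> carry_out --pt "0 0 -0.03 0 0 0" --pt "0 0 -0.08 0 0 0" --pt "0 0 -0.14 0 0 0" --pt "0 0 -0.2 0 0 0" --pt "0 0 -0.26 0 0 0" --pt "0 0 -0.31 0 0 0" --pt "0 0 -0.335 0 0 0"

```text
clock: 23.88
tool_pos: [0.3988, -0.2466, 0.3434]
orientation: [180.0, -0.2, -5.2]
force: [0.8, 0.4, -1.1]
opening: 0.0249
gripper_force: 29.4
```

>>> carry_out --pt "0.006 -0.05 0 0 0 -0.09" --pt "0.012 -0.1 0 0 0 -0.18" --pt "0.018 -0.15 0 0 0 -0.27" --pt "0.024 -0.2 0 0 0 -0.36" --pt "0.03 -0.25 0 0 0 -0.45" --pt "0.036 -0.3 0 0 0 -0.54" --pt "0.042 -0.35 0 0 0 -0.63" --pt "0.048 -0.4 0 0 0 -0.72"

```text
clock: 24.88
tool_pos: [0.482, 0.1493, 0.3402]
orientation: [-180.0, 0.0, 36.3]
force: [0.4, -1.0, -0.5]
opening: 0.0246
gripper_force: 29.4
```

Run:
```python
from h import *
w=T(B,(-.098,.077,.04))
plan([.3985+.0478-.0363,-.2475+.398-.004,.34,-5.2+41.25],[[w[0],w[1],.34,53.1]])
o=telemetry.get_obs();print(o['tool_pos'],o['orientation'],o['opening'])
plan([*o['tool_pos'],o['orientation'][2]],[[w[0],w[1],.34,53.1]])
```

```text
[0.171, -0.058, 0.0] -0.298
[0.48204631 0.14925809 0.34016823] [-1.79984132e+02  2.37716455e-02  3.62557892e+01] 0.024571807793689046
[0.111, -0.098, 0.0] -0.294
```

>>> carry_out --pt "0.035 -0.03 0 0 0 -0.1" --pt "0.07 -0.065 0 0 0 -0.2" --pt "0.105 -0.092 0 0 0 -0.29" --pt "0.111 -0.098 0 0 0 -0.295" --pt "0.111 -0.098 0 0 0 -0.295"

```text
clock: 25.5
tool_pos: [0.514, 0.2923, 0.3395]
orientation: [-180.0, 0.1, 53.0]
force: [-0.0, 0.1, -1.2]
opening: 0.0251
gripper_force: 29.4
```

>>> carry_out --pt "0 0 0.04 0 0 0" --pt "0 0 0.09 0 0 0" --pt "0 0 0.14 0 0 0" --pt "0 0 0.19 0 0 0" --pt "0 0 0.24 0 0 0" --pt "0 0 0.28 0 0 0" --pt "0 0 0.305 0 0 0" --pt "0 0 0.312 0 0 0"

```text
clock: 26.5
tool_pos: [0.5136, 0.2903, 0.0275]
orientation: [-180.0, 0.1, 52.9]
force: [0.9, 0.3, -0.3]
opening: 0.0246
gripper_force: 29.4
```

>>> carry_out --pt "0 0 0 0 0 0" --pt "0 0 0 0 0 0" --pt "0 0 0 0 0 0" --grip 0

```text
clock: 26.88
tool_pos: [0.5149, 0.2926, 0.0298]
orientation: [180.0, -0.1, 53.0]
force: [-0.8, 0.5, 0.8]
opening: 0.043
gripper_force: 0.0
```

>>> carry_out --pt "0 0 -0.04 0 0 0" --pt "0 0 -0.1 0 0 0" --pt "0 0 -0.16 0 0 0" --pt "0 0 -0.22 0 0 0" --pt "0 0 -0.28 0 0 0" --pt "0 0 -0.312 0 0 0" --pt "0 0 -0.312 0 0 0"

```text
clock: 27.75
tool_pos: [0.5151, 0.2927, 0.3447]
orientation: [179.9, -0.4, 53.0]
force: [-0.3, -0.1, -0.5]
opening: 0.0434
gripper_force: 0.0
```

Run:
```python
from h import *
t=snap('top','t7.png'); items(t)
plan([.514,.292,.34,53],[[.583,-.074,.3,23]])
```

```text
egg [372 207   3   3   3] [ 0.603 -0.066] len [0.    0.026] axis 160.0
lemon none
clip [371 209   5  13  40] [ 0.578 -0.076] len [0.017 0.066] axis -159.0
[-0.251, 0.275, 0.04] 0.524
```

Run:
```python
from h import *
plan([.514,.292,.34,53],[[.579,-.091,.3,23]])
```

```text
[-0.267, 0.282, 0.04] 0.524
```

>>> carry_out --pt "-0.035 0.037 0 0 0 0.07" --pt "-0.07 0.074 0 0 0 0.14" --pt "-0.105 0.111 0 0 0 0.21" --pt "-0.14 0.148 0 0 0 0.28" --pt "-0.18 0.19 0 0 0 0.35" --pt "-0.22 0.232 0 0 0 0.42" --pt "-0.255 0.269 0 0 0 0.49" --pt "-0.267 0.282 0 0 0 0.524" --grip 0.6

```text
clock: 28.8
tool_pos: [0.578, -0.0934, 0.339]
orientation: [-180.0, 0.1, 22.7]
force: [-0.6, 1.3, -1.1]
opening: 0.07
gripper_force: 0.0
```

Run:
```python
from h import *
o=telemetry.get_obs();print(o['tool_pos'],o['orientation'],o['opening'])
plan([*o['tool_pos'],o['orientation'][2]],[[.579,-.091,.1,23],[.579,-.091,.004,23]])
```

```text
[ 0.57803146 -0.09336508  0.33904763] [-1.79958793e+02  1.33910902e-01  2.27026516e+01] 0.07001631353815709
[0.002, -0.002, 0.239] -0.005
[0.002, -0.002, 0.335] -0.005
```

>>> carry_out --pt "0 0 0.05 0 0 0" --pt "0 0 0.11 0 0 0" --pt "0 0 0.17 0 0 0" --pt "0 0 0.22 0 0 0" --pt "0 0 0.26 0 0 0" --pt "0 0 0.3 0 0 0" --pt "0 0 0.325 0 0 0" --pt "0 0 0.335 0 0 0"

```text
clock: 29.8
tool_pos: [0.577, -0.0906, 0.0034]
orientation: [-179.9, 0.2, 23.0]
force: [-0.1, -0.1, 0.3]
opening: 0.0699
gripper_force: 0.0
```

>>> carry_out --pt "0 0 0 0 0 0" --pt "0 0 0 0 0 0" --pt "0 0 0 0 0 0" --pt "0 0 0 0 0 0" --pt "0 0 0 0 0 0" --pt "0 0 0 0 0 0" --pt "0 0 0 0 0 0" --pt "0 0 0 0 0 0" --grip -1

```text
clock: 30.8
tool_pos: [0.5787, -0.0909, 0.0056]
orientation: [180.0, -0.0, 23.0]
force: [0.3, -0.7, 1.5]
opening: 0.0145
gripper_force: 30.0
```

Run:
```python
from h import *
w=T(B,(-.125,.12,.04));print(w)
plan([.579,-.091,.34,23],[[w[0],w[1],.34,93.1]])
```

```text
[0.48442623 0.33558643 0.04      ]
[0.08, -0.43, 0.0] -1.223
```

>>> carry_out --pt "0 0 -0.03 0 0 0" --pt "0 0 -0.08 0 0 0" --pt "0 0 -0.14 0 0 0" --pt "0 0 -0.2 0 0 0" --pt "0 0 -0.26 0 0 0" --pt "0 0 -0.31 0 0 0" --pt "0 0 -0.335 0 0 0"

```text
clock: 31.68
tool_pos: [0.5792, -0.0909, 0.344]
orientation: [179.9, -0.2, 22.9]
force: [-0.3, -0.3, -0.7]
opening: 0.0148
gripper_force: 30.0
```

>>> carry_out --pt "0.009 -0.05 0 0 0 -0.15" --pt "0.018 -0.1 0 0 0 -0.3" --pt "0.028 -0.15 0 0 0 -0.45" --pt "0.037 -0.2 0 0 0 -0.6" --pt "0.047 -0.25 0 0 0 -0.75" --pt "0.056 -0.3 0 0 0 -0.9" --pt "0.066 -0.355 0 0 0 -1.05" --pt "0.075 -0.4 0 0 0 -1.2"

```text
clock: 32.67
tool_pos: [0.4909, 0.3086, 0.3404]
orientation: [-180.0, -0.0, 92.0]
force: [0.0, -0.1, 0.8]
opening: 0.0146
gripper_force: 30.0
```

Run:
```python
from h import *
w=T(B,(-.125,.12,.04))
o=telemetry.get_obs();print(o['tool_pos'],o['orientation'],o['opening'])
plan([*o['tool_pos'],o['orientation'][2]],[[w[0],w[1],.34,93.1],[w[0],w[1],.035,93.1]])
```

```text
[0.49086476 0.3086081  0.34036877] [-1.79988680e+02 -6.64070653e-03  9.20250432e+01] 0.014601472219988221
[0.027, -0.005, 0.0] -0.019
[0.027, -0.005, 0.305] -0.019
```

>>> carry_out --pt "0.027 -0.005 0 0 0 -0.019" --pt "0.027 -0.005 0.04 0 0 -0.019" --pt "0.027 -0.005 0.1 0 0 -0.019" --pt "0.027 -0.005 0.15 0 0 -0.019" --pt "0.027 -0.005 0.2 0 0 -0.019" --pt "0.027 -0.005 0.25 0 0 -0.019" --pt "0.027 -0.005 0.29 0 0 -0.019" --pt "0.027 -0.005 0.305 0 0 -0.019"

```text
clock: 33.67
tool_pos: [0.4849, 0.3323, 0.033]
orientation: [-179.8, 0.2, 92.8]
force: [0.1, -0.1, 0.4]
opening: 0.0142
gripper_force: 30.0
```

>>> carry_out --pt "0 0 0 0 0 0" --pt "0 0 0 0 0 0" --pt "0 0 0 0 0 0" --grip -0.2

```text
clock: 34.05
tool_pos: [0.4866, 0.3344, 0.0372]
orientation: [179.9, -0.1, 92.8]
force: [-0.5, -0.1, -0.2]
opening: 0.034
gripper_force: 0.0
```

>>> carry_out --pt "0 0 -0.04 0 0 0" --pt "0 0 -0.1 0 0 0" --pt "0 0 -0.16 0 0 0" --pt "0 0 -0.22 0 0 0" --pt "0 0 -0.28 0 0 0" --pt "0 0 -0.32 0 0 0" --pt "0 0 -0.32 0 0 0"

```text
clock: 34.92
tool_pos: [0.4869, 0.3342, 0.3609]
orientation: [179.6, -0.4, 92.8]
force: [-0.9, 0.8, -0.2]
opening: 0.0347
gripper_force: 0.0
```

>>> carry_out --pt "0.035 -0.025 0 0 0 0.18" --pt "0.07 -0.05 0 0 0 0.36" --pt "0.105 -0.075 0 0 0 0.54" --pt "0.14 -0.1 0 0 0 0.72" --pt "0.175 -0.125 0 0 0 0.9" --pt "0.21 -0.15 0 0 0 1.08" --pt "0.245 -0.175 0 0 0 1.26" --pt "0.28 -0.2 0 0 0 1.44" --grip 1

```text
clock: 35.92
tool_pos: [0.2714, 0.6041, 0.3554]
orientation: [180.0, 0.0, 9.9]
force: [0.2, 0.1, 0.2]
opening: 0.0874
gripper_force: 0.0
```

Run:
```python
from h import *
t=snap('top','t8.png')
cv2.imwrite('pics/c8.png',cv2.resize(t[110:250,225:385,::-1],(680,595),interpolation=cv2.INTER_CUBIC))
o=telemetry.get_obs();print(o['tool_pos'],o['orientation'],o['clock'])
h=handle(1.47);print(h)
plan([*o['tool_pos'],o['orientation'][2]],[[*h[:2],.36,3.1]])
```

```text
[0.2685362  0.6073266  0.35399402] [1.79982800e+02 6.80268050e-02 9.38708188e+00] 35.975
[np.float64(0.6471502787743107), np.float64(0.22431657263716595), np.float64(0.2557480502763557), 3.1]
[0.311, 0.44, -0.006] 0.11
```

View pics/c8.png

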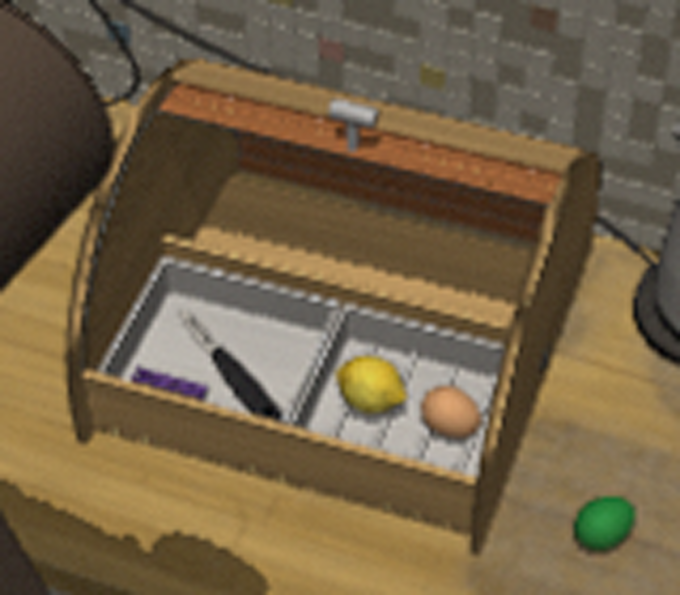

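Everything is in place: clip at (170,383) and peeler (185,315)–(275,410) in the smooth left tray, lemon (370,385) and egg (450,412) in the ribbed right tray. The handle is at (352,113). Next I'll close the cover.

>>> carry_out --pt "0.04 0.055 0 0 0 0.11" --pt "0.08 0.11 0 0 0 0.11" --pt "0.12 0.165 0 0 0 0.11" --pt "0.16 0.22 0 0 0 0.11" --pt "0.2 0.275 0 0 0 0.11" --pt "0.24 0.33 0 0 0 0.11" --pt "0.28 0.385 0 0 0 0.11" --pt "0.311 0.44 0 0 0 0.11"

```text
clock: 36.98
tool_pos: [0.6318, 0.2533, 0.3552]
orientation: [-180.0, 0.0, 4.0]
force: [0.5, 0.8, 0.1]
opening: 0.0875
gripper_force: 0.0
```

Run:
```python
from h import *
o=telemetry.get_obs();print(o['tool_pos'],o['orientation'],o['clock'])
print(world('top',225+352*160/680-.5,110+113*140/595-.5,.27))
plan([*o['tool_pos'],o['orientation'][2]],[[.647,.2255,.257,3.1]])
```

```text
[0.63179276 0.25331973 0.35516501] [-1.79992172e+02  2.21552425e-02  4.00558058e+00] 36.975
[0.63846608 0.22081737 0.27      ]
[0.013, 0.029, 0.098] 0.016
```

>>> carry_out --pt "0 0 0 0 0 0" --pt "0 0 0 0 0 0"

```text
clock: 37.22
tool_pos: [0.6307, 0.2545, 0.355]
orientation: [180.0, 0.0, 3.9]
force: [-0.7, 0.4, 0.3]
opening: 0.0874
gripper_force: 0.0
```

>>> carry_out --pt "0.014 0.03 0 0 0 0.014" --pt "0.014 0.03 0 0 0 0.014" --pt "0.014 0.03 0.04 0 0 0.014" --pt "0.014 0.03 0.07 0 0 0.014" --pt "0.014 0.03 0.09 0 0 0.014" --pt "0.014 0.03 0.098 0 0 0.014" --pt "0.014 0.03 0.098 0 0 0.014"

```text
clock: 38.1
tool_pos: [0.6465, 0.2269, 0.2577]
orientation: [180.0, 0.0, 3.3]
force: [0.3, -0.3, 0.6]
opening: 0.0874
gripper_force: 0.0
```

>>> carry_out --pt "0 0 0 0 0 0" --pt "0 0 0 0 0 0" --pt "0 0 0 0 0 0" --pt "0 0 0 0 0 0" --pt "0 0 0 0 0 0" --pt "0 0 0 0 0 0" --pt "0 0 0 0 0 0" --grip -1

```text
clock: 38.98
tool_pos: [0.6471, 0.2224, 0.2575]
orientation: [179.7, 0.1, 3.1]
force: [3.1, -11.3, 0.0]
opening: 0.0395
gripper_force: 30.0
```

Run:
```python
from h import *
c=handle(1.47)
for k in (np.linspace(1.47,.98,9),np.linspace(.98,.49,9),np.linspace(.49,0,9)):
    plan(handle(k[0]),[handle(q) for q in k[1:]]); print()
```

```text
[-0.013, 0.0, -0.002] -0.0
[-0.027, 0.0, -0.002] -0.0
[-0.04, 0.0, -0.002] -0.0
[-0.054, 0.0, -0.001] -0.0
[-0.067, 0.0, 0.001] -0.0
[-0.08, 0.0, 0.003] -0.0
[-0.093, 0.0, 0.007] -0.0
[-0.106, 0.0, 0.011] -0.0

[-0.013, 0.0, 0.005] -0.0
[-0.025, 0.0, 0.011] -0.0
[-0.037, 0.0, 0.017] -0.0
[-0.048, 0.0, 0.024] -0.0
[-0.059, 0.0, 0.032] -0.0
[-0.069, 0.0, 0.041] -0.0
[-0.079, 0.0, 0.05] -0.0
[-0.089, 0.0, 0.06] -0.0

[-0.009, 0.0, 0.01] -0.0
[-0.017, 0.0, 0.021] -0.0
[-0.024, 0.0, 0.032] -0.0
[-0.031, 0.0, 0.044] -0.0
[-0.037, 0.0, 0.056] -0.0
[-0.042, 0.0, 0.069] -0.0
[-0.046, 0.0, 0.081] -0.0
[-0.05, 0.0, 0.094] -0.0
```

>>> carry_out --pt "-0.013 0.003 -0.002 0 0 0" --pt "-0.027 0.003 -0.002 0 0 0" --pt "-0.04 0.003 -0.002 0 0 0" --pt "-0.054 0.003 -0.001 0 0 0" --pt "-0.067 0.003 0.001 0 0 0" --pt "-0.08 0.003 0.003 0 0 0" --pt "-0.093 0.003 0.007 0 0 0" --pt "-0.106 0.003 0.011 0 0 0"

```text
clock: 39.98
tool_pos: [0.543, 0.2175, 0.2485]
orientation: [-179.9, -0.3, 3.2]
force: [4.4, -0.2, 5.2]
opening: 0.0398
gripper_force: 30.0
```

>>> carry_out --pt "-0.013 0 0.005 0 0 0" --pt "-0.025 0 0.011 0 0 0" --pt "-0.037 0 0.017 0 0 0" --pt "-0.048 0 0.024 0 0 0" --pt "-0.059 0 0.032 0 0 0" --pt "-0.069 0 0.041 0 0 0" --pt "-0.079 0 0.05 0 0 0" --pt "-0.089 0 0.06 0 0 0"

```text
clock: 40.98
tool_pos: [0.4528, 0.2132, 0.1882]
orientation: [-179.9, -0.2, 3.2]
force: [-2.5, 1.8, 8.0]
opening: 0.0397
gripper_force: 30.0
```

>>> carry_out --pt "-0.009 0 0.01 0 0 0" --pt "-0.017 0 0.021 0 0 0" --pt "-0.024 0 0.032 0 0 0" --pt "-0.031 0 0.044 0 0 0" --pt "-0.037 0 0.056 0 0 0" --pt "-0.042 0 0.069 0 0 0" --pt "-0.046 0 0.081 0 0 0" --pt "-0.049 0 0.093 0 0 0"

```text
clock: 41.98
tool_pos: [0.403, 0.2109, 0.0938]
orientation: [-179.8, -0.0, 3.2]
force: [-7.4, 5.8, 5.8]
opening: 0.0396
gripper_force: 30.0
```

>>> carry_out --pt "0 0 0.003 0 0 0" --pt "-0.001 0 0.006 0 0 0" --pt "-0.001 0 0.008 0 0 0" --pt "-0.001 0 0.008 0 0 0"

```text
clock: 42.48
tool_pos: [0.4045, 0.2111, 0.0896]
orientation: [-179.8, -0.3, 3.3]
force: [-10.5, -3.0, 41.4]
opening: 0.0397
gripper_force: 30.0
```

Upward force has risen to 41 N, so the cover is on its stop. I'll release, retreat upward and look.

>>> carry_out --pt "0 0 -0.004 0 0 0" --pt "0 0 -0.004 0 0 0" --pt "0 0 -0.004 0 0 0" --pt "0 0 -0.004 0 0 0" --pt "0 0 -0.004 0 0 0" --grip 1

```text
clock: 43.1
tool_pos: [0.4024, 0.2093, 0.0892]
orientation: [180.0, 0.0, 3.2]
force: [-0.1, -0.1, 0.4]
opening: 0.0836
gripper_force: 0.0
```

>>> carry_out --pt "0 0 -0.04 0 0 0" --pt "0 0 -0.09 0 0 0" --pt "-0.02 -0.05 -0.13 0 0 0" --pt "-0.04 -0.11 -0.15 0 0 0" --pt "-0.06 -0.17 -0.15 0 0 0" --pt "-0.08 -0.23 -0.15 0 0 0" --pt "-0.1 -0.29 -0.15 0 0 0" --pt "-0.12 -0.35 -0.15 0 0 0"

```text
clock: 44.1
tool_pos: [0.2661, 0.544, 0.2393]
orientation: [180.0, -0.0, 3.2]
force: [1.2, 1.5, 0.4]
opening: 0.0876
gripper_force: 0.0
```

Run:
```python
from h import *
t=snap('top','t9.png')
a=cv2.imread('pics/top0.png')[120:300,225:475]; b=t[120:300,225:475,::-1]
cv2.imwrite('pics/c9.png',cv2.resize(np.hstack([a,b]),(800,288),interpolation=cv2.INTER_CUBIC))
g=lambda i:cv2.cvtColor(np.ascontiguousarray(i),cv2.COLOR_BGR2GRAY)[185:235,255:320]
print(cv2.phaseCorrelate(np.float32(g(cv2.imread('pics/top0.png'))),np.float32(g(t[:,:,::-1]))))
o=telemetry.get_obs();print(o['tool_pos'],o['force'])
```

```text
((-0.059770443044612875, 0.31722227637420275), 0.971673090590371)
[0.26416233 0.5499983  0.2381376 ] [0.81194173 8.5199278  3.06139849]
```

View pics/c9.png

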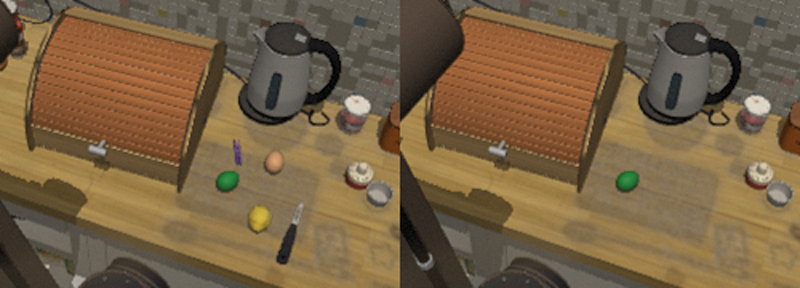

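The cover is back where it started (0.3 px shift), the worktop is clear apart from the green egg, and the timer is unmoved. The 8.5 N reading came as the arm was braking, so I'll let it settle and confirm nothing is touched.

>>> carry_out --pt "0 0 0 0 0 0" --pt "0 0 0 0 0 0" --pt "0 0 0 0 0 0" --pt "0 0 0 0 0 0"

```text
clock: 44.65
tool_pos: [0.2678, 0.5416, 0.2401]
orientation: [-180.0, -0.0, 3.1]
force: [0.1, 0.5, 0.6]
opening: 0.0879
gripper_force: 0.0
```

Run:
```python
from h import *
s=snap('scene','s9.png'); a=cv2.imread('pics/scene0.png')[:,:,::-1]
g=lambda i:cv2.cvtColor(np.ascontiguousarray(i),cv2.COLOR_RGB2GRAY)[265:312,310:348].astype(np.float32)
print('mug',cv2.phaseCorrelate(g(a),g(s)), world('scene',328,288,.05))
o=telemetry.get_obs();print(o['tool_pos'],o['force'])
if np.linalg.norm(o['force'])<4: print(workorder.close_job())
```

```text
mug ((-0.23338933686302, 0.0073624856243483805), 0.4066366674999396) [0.46520704 0.61673167 0.05      ]
[0.2676946  0.54171378 0.24004444] [ 0.03563879 -0.35195615  0.11726471]
the job is handed in; nothing more can be done
None
```

The job is handed in: egg and lemon are in the ribbed tray, peeler and clip in the smooth tray, the cover is shut, and the timer and mug are where they started (no verdict was returned).

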